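# Open the truing stand's tailstock to its end stop

## Task

Open the crankshaft truing stand so that the crankshaft can be set between its centres: with the fingertips, press the lock button on top of the tailstock fully down and keep it down while you push the tailstock along the bed, away from the headstock, until it rests against the end stop; then let the button spring back up so that the tailstock is locked there, and move clear. Move it by the button alone: do not grip or shove the tailstock's casting, and do not shift the crankshaft, piston, spray can or dial gauge standing around it.

Things in the scene. Friction and masses are not known exactly. Their poses are not given: they have to be found in the camera images.
- stand: Crankshaft truing stand bolted to the bench: a dark iron bed 460 mm long with two bright ground ways and a slot between them. Origin on the bench under the middle of the bed; x across the bed (bed 94 mm wide, feet 120 mm), y along the bed: the fixed headstock is at the +y end, the end stop at the -y end, and the tailstock slides along -y between them. Way tops at z = 50 mm.
- headstock: Fixed grey casting near the bed's +y end, the same shape as the tailstock but without a button; top 165 mm above the bench. Origin on the way tops (50 mm above the bench) under its column. A ground steel centre points to -y.
- tail_casting: Grey casting of the sliding tailstock; it moves with it. Origin on the way tops (50 mm above the bench) under its column; axes as the stand's. Foot 96 x 90 x 22 mm (x, y, z), column 56 x 46 mm up to z = 115 mm, round quill boss (42 mm diameter) through it along y at z = 85 mm, ground centre pointing to +y with its point at y = +63 mm, quill nut to y = -47 mm. Not to be gripped or shoved.
- button_top (a point): Centre of the flat top of the lock button: a round black button with tapered sides, 38 mm in diameter at its foot, with a flat rubber face 31 mm across, on top of the tailstock's column; rides with the tailstock. At rest it is 175.5 mm above the bench and 10.5 mm above the column's top. z up, y along the bed away from the end stop.
- lock_button (a joint): How far the lock button is pressed down, in m: 0 at rest (up, locked), 0.008 at the bottom. A spring pushes it up: 3 N at rest, 5 N at the bottom, then it is solid. At rest its pawl stands between the teeth of a rack inside the bed's slot (8 mm apart) and locks the tailstock both ways, with less than 1 mm of play; pressed 6 mm or more it slides freely. If the button is let up on the way, the pawl drops into the next gap.
- tailstock (a joint): Position of the tailstock along the bed, in m; grows as it moves away from the headstock (along the stand's -y). 0 to 0.138; at 0.138 its foot rests against the end stop. With the button down it slides with about 2 N of drag; the tailstock weighs about 1 kg.
- stop_face (a point): Middle of the end stop's inner face, 65 mm above the bench: an iron bar across the bed, 96 mm wide and 30 mm high, at the bed's -y end. The tailstock's foot (its outer face 45 mm from the column's axis) rests against it when fully open.
- crank_cradle: Crankshaft with two 150 mm flywheels lying in a wooden cradle, 200 mm long, 158 mm high. Origin under its middle, on the bench. Bystander.
- piston: Aluminium piston, 70 mm in diameter, 62 mm high, standing crown up. Origin under its middle. Bystander.
- spray_can: Red spray can, 66 mm in diameter, 190 mm high. Origin under its middle. Bystander.
- dial_gauge: Dial gauge on a magnetic foot (58 x 50 x 55 mm) with a post to 160 mm and an arm to -x with a round dial 54 mm across, its axis 70 mm from the post. Origin under the foot. Bystander.

How it is judged:
By the outcome, as a careful person would: the job done as asked, in the order asked, and still so for the second after the job is handed in, with the robot touching nothing.
It also fails if it takes over 35 s, if anything falls off the work surface, if the arm or the gripper's body presses on something with over 40 N, if the wrist force passes 120 N, or if a joint passes its speed limit or range.

## Robot

A 6-joint arm with a two-finger parallel gripper is mounted at the origin on the work surface. World frame = base frame: x ahead of the robot, y to its left, z up, the work surface at z = 0. Lengths are in m, angles in rad, forces in N, time in s.
With the tool pointing down it reaches from about 0.35 to 0.975 m from the base axis. Payload 4.9 kg.
Tool frame: the origin (TCP) lies on the centre line of the jaws, within the pads' length; the fingertips stand 14 mm ahead of it and the grasp point (between the pads) lies 5 mm behind it (manip.nose_length is the distance from the TCP to the fingertips, in m); z points along the fingers, y is the line along which they close (so a half turn about z gives the same grasp; the last joint's range is limited). The gripper opens to 85 mm and grips with 20 to 120 N. Pads are 22 mm wide; open, the fingers measure 114 mm over their backs; the gripper's body (76 mm by 85 mm) begins 54 mm behind the grasp point. The pads swing forward as they close: fully open they stand 13 mm farther back than shut.
Start: joints at [1.087, 0.053, 1.613, -0, 1.476, -0.119], TCP at [0.223, 0.584, 0.245] pointing down, gripper open.
Joint ranges: [-3.01, 3.01], [-1.01, 2.22], [0.06, 2.58], [-1.02, 4.17], [0.09, 2.62], [-3.14, 3.14]. Speed limits (rad/s): [2.57, 2.57, 3.14, 3.14, 3.14, 3.14].

## Interface

Orientations are given as a unit quaternion [w, x, y, z].
In Python, from plant import manip, imaging gives the robot as it stands.
- The arm moves only by the tool play_rows, never from a script. Its argument "commands" is a list of rows, each a list of 6 numbers: the shift along the tool's x, y, z in mm, then the turn, a rotation vector about the tool's x, y, z in degrees. A call has 1 to 5 rows; each row shifts and turns the commanded pose from where the row before left it, along the tool's axes as they then stand; what a row does not reach is not made up. A row lasts 1/12 s, in which the tool goes at most 41.7 mm and 7.16 degrees, less where a joint would pass 70% of its speed; a pose out of reach is approached as far as the arm can. A call is refused whole if a number of a shift passes 41.7 or a number of a turn 7.16, either way. A call with a gripper value outside its range is refused whole. "hand" is the finger opening in mm, from 0 to 85.4, set as the call begins (left out, the last holds). The fingers move at their own pace and stop on an object; the grip force is fixed at half the most. Time passes only in rows, so rows that do not move let the fingers close. It gives the time, the measured TCP pose, the force, the opening and the grip force at its end, in the units of the state.
- manip.state(): the state, without advancing time (a new reading comes with each control period).
- imaging.grab_frame(name): name is "scene" or "side" or "wrist"; returns a dict with "image" (400x640x3 uint8, red, green, blue), "fx", "fy", "cx", "cy" (pixels), "R" (3x3) and "t" (3): a world point X has camera coordinates R X + t; the wrist camera has in their place "mount" (4x4, takes a point from camera to tool coordinates, whose origin is the TCP and whose axes are the flange's). Camera axes: x right, y down, z forward; pixel columns grow to the right and rows downward; lengths in m; the calibration is good to about 2 mm. A picture is of the moment at which its call begins: read the wrist's pose just before it. There is no depth.
- manip.job_done(): hands the job in; it is judged then, once.
The state is a dict: "time": time; "joint_pos": joint angles; "joint_vel": joint speeds; "joint_efforts": joint torques, N m; "tool_pos": TCP position; "tool_rot": TCP orientation; "contact_force": force on the tool from outside, world axes, zero at the start; "ft_torque": the same for the moment, N m; "gripper_width": opening from 0.0 (shut) to 1.0 (fully open); "grasp_force": force on a finger pad.
Only numpy, scipy, OpenCV 4.12 (cv2) and the standard library are available. Lean on these libraries where they do the work, as an engineer would, in place of code of your own. Each camera call takes 0.05 s, during which the arm holds its last target. There are 200 camera calls.

## Working session

There is one attempt and no reset: what is moved stays moved. The work goes in short steps, Python scripts to look and compute and a tool call to move; the robot and the scene stay as the last step left them, time stands still between calls to the robot, and variables do not carry over. Pictures are saved under pics/ and viewed, at most 10 in all, crops included, and the job is handed in when it is done.

Besides the shell and the picture viewer there is one more tool, called after ">>>" as name([rows], argument=value, ...), one row to a line, values as JSON. play_rows: Moves the arm, as the interface text tells. Its arguments: {"type":"object","properties":{"commands":{"type":"array","items":{"type":"array","items":{"type":"number"}}},"hand":{"type":"number"}},"required":["commands"]}

```bash
mkdir -p pics
python3 - <<'E'
from plant import manip, imaging
import cv2,numpy as np
s=manip.state();print(s)
for n in("scene","side"):
    f=imaging.grab_frame(n);cv2.imwrite(f"pics/{n}0.png",f["image"][:,:,::-1]);np.savez(f"{n}0.npz",**f)
    print(n,f["fx"],f["cx"],f["cy"],np.round(f["R"],4).tolist(),f["t"])
print(manip.nose_length)
E
```

```text
{'time': 0.0, 'joint_pos': array([ 1.08700650e+00,  5.33512145e-02,  1.61430498e+00,  1.14545431e-05,
        1.47602870e+00, -1.18977030e-01]), 'joint_vel': array([ 0.00082736, -0.00161492,  0.00017132, -0.00106399,  0.00148104,
        0.00120736]), 'joint_efforts': array([-3.61760496e-03, -3.93681121e+01, -3.70176959e+01, -4.32929937e-04,
        7.23779565e-03,  1.48106415e-05]), 'tool_pos': array([0.22268336, 0.58333496, 0.24405995]), 'tool_rot': array([-3.15977024e-04,  1.81397014e-01,  9.83409390e-01, -9.97279162e-04]), 'contact_force': array([ 0.77981903,  0.10804145, -0.01497189]), 'ft_torque': array([ 0.00728463,  0.015542  , -0.00154954]), 'grasp_force': 0.0, 'gripper_width': 1.0048574270224189}
scene 455.55653346856224 317.77380827995967 202.44302678712017 [[0.7844, 0.6202, -0.0012], [0.5228, -0.6622, -0.5368], [-0.3337, 0.4205, -0.8437]] [-0.42249643 -0.15248246  1.59797795]
side 362.92569421988304 315.397580420784 200.12788652543082 [[0.9532, -0.3023, 0.0077], [-0.1772, -0.5791, -0.7958], [0.245, 0.7572, -0.6055]] [-0.46030024  0.20503857  1.13091341]
0.014
```

View pics/scene0.png

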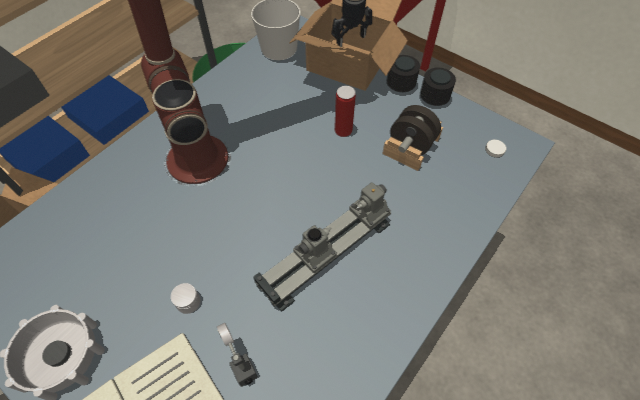

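View pics/side0.png

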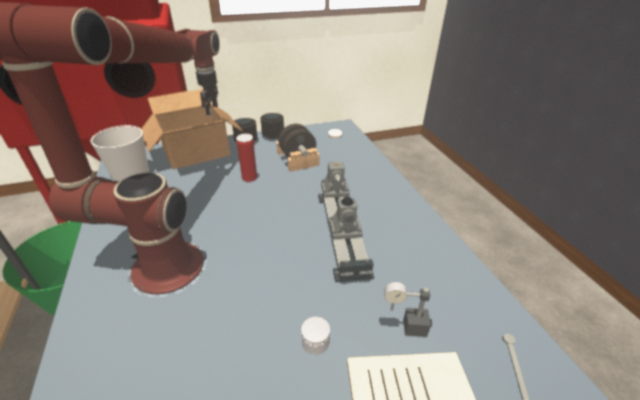

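The scene view shows the button at about (315,233), the headstock top at (374,190) and the end stop at (275,290). In the side view the button is at about (347,202), the headstock at (336,168) and the end stop at (354,268). Next I'll segment and triangulate them.

```bash
cat > h.py <<'E'
import numpy as np,cv2
def ray(f,u,v):
    d=f["R"].T@np.array([(u-f["cx"])/f["fx"],(v-f["cy"])/f["fy"],1.]);return -f["R"].T@f["t"],d/np.linalg.norm(d)
def plane(f,u,v,z):
    o,d=ray(f,u,v);return o+d*(z-o[2])/d[2]
def tri(f1,p1,f2,p2):
    (a,d),(b,e)=ray(f1,*p1),ray(f2,*p2)
    s=np.linalg.lstsq(np.c_[d,-e],b-a,rcond=None)[0];p,q=a+s[0]*d,b+s[1]*e
    return (p+q)/2,np.linalg.norm(p-q)
def dark(f,u,v,r=14,th=45):
    g=f["image"].max(2);m=np.zeros_like(g);m[v-r:v+r,u-r:u+r]=(g[v-r:v+r,u-r:u+r]<th)
    n,l,st,c=cv2.connectedComponentsWithStats(m,connectivity=4);return [(st[i].tolist(),c[i].round(1).tolist()) for i in range(1,n) if st[i][4]>15]
E
python3 - <<'E'
from h import *
S=dict(np.load("scene0.npz"));D=dict(np.load("side0.npz"))
for th in(30,40,50): print(th,dark(S,315,234,th=th),dark(D,347,202,th=th))
p=tri(S,(315,233),D,(347.5,202));print(p)
print("button z plane",plane(S,315,233,.1755),plane(D,347.5,202,.1755))
print("head",tri(S,(374,187),D,(336,165)))
a=cv2.resize(S["image"][170:315,245:400],None,fx=3.8,fy=3.8,interpolation=2);b=cv2.resize(D["image"][155:285,310:385],None,fx=4.2,fy=4.2,interpolation=2)
o=np.zeros((551,589+315+0,3),np.uint8)
o=np.zeros((600,800,3),np.uint8);a=cv2.resize(a,(480,449));b=cv2.resize(b,(300,520));o[:449,:480]=a;o[:520,490:790]=b
cv2.imwrite("pics/crop.png",o[:,:,::-1])
E
```

```text
30 [] []
40 [([308, 229, 13, 12, 94], [313.9, 235.2])] []
50 [([308, 229, 13, 12, 126], [314.1, 234.5])] []
(array([ 0.56768082, -0.04840655,  0.16315301]), np.float64(0.00973431690872699))
button z plane [ 0.56832705 -0.04942583  0.1755    ] [ 0.5625743  -0.06916059  0.1755    ]
head (array([0.60976279, 0.17671271, 0.16058943]), np.float64(0.016553367653449315))
```

View pics/crop.png

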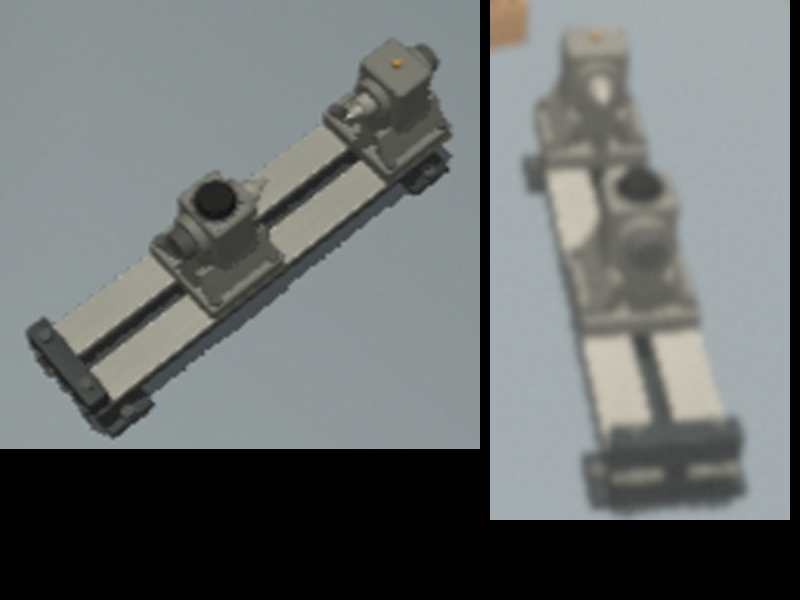

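The crop shows the button's black disc at about (314.7,234.6) in the scene view and (347.5,201) in the side view, so it's near (0.567,-0.05). The bed axis is about 10° off world y. I'll move above it with the fingers shut.

>>> play_rows([
  [0, 0, -40, 0, 0, 0],
  [0, 0, -40, 0, 0, 0],
  [-30, -26, 0, 0, 0, 0],
  [-30, -26, 0, 0, 0, 0],
  [-30, -26, 0, 0, 0, 0],
], hand=0)

```text
time: 0.52
tool_pos: [0.2794, 0.4781, 0.3259]
tool_rot: [0.0, 0.18, 0.984, 0.0]
contact_force: [1.6, 0.7, 0.1]
gripper_width: 0.299
grasp_force: 0.0
```

>>> play_rows([
  [-30, -26, 0, 0, 0, 0],
  [-30, -26, 0, 0, 0, 0],
  [-30, -26, 0, 0, 0, 0],
  [-30, -26, 0, 0, 0, 0],
  [-30, -26, 0, 0, 0, 0],
])

```text
time: 0.93
tool_pos: [0.3732, 0.3021, 0.3249]
tool_rot: [-0.0, 0.181, 0.983, -0.0]
contact_force: [1.6, 1.0, 1.0]
gripper_width: 0.0
grasp_force: 0.0
```

>>> play_rows([
  [-30, -26, 0, 0, 0, -2],
  [-30, -26, 0, 0, 0, -2],
  [-30, -26, 0, 0, 0, -2],
  [-30, -26, 0, 0, 0, -2],
  [-30, -26, 0, 0, 0, -2],
])

```text
time: 1.35
tool_pos: [0.4789, 0.1342, 0.3251]
tool_rot: [0.0, 0.094, 0.996, 0.0]
contact_force: [0.9, 0.4, 0.0]
gripper_width: 0.001
grasp_force: 0.0
```

Run:
```python
from plant import manip, imaging
import cv2,numpy as np
for i in range(2):
    s=manip.state();f=imaging.grab_frame("wrist")
s=manip.state()
print(s["tool_pos"],s["tool_rot"],s["time"],f["mount"],f["fx"],f["cx"],f["cy"],s["contact_force"])
cv2.imwrite("pics/w1.png",f["image"][:,:,::-1]);np.savez("w1.npz",p=s["tool_pos"],q=s["tool_rot"],**f)
```

```text
[0.48037213 0.13202664 0.32435834] [-4.13834919e-04  9.82455744e-02  9.95161721e-01 -8.85767236e-04] 1.45 [[-5.08404540e-04 -9.57943254e-01 -2.86957249e-01  7.26593771e-02]
 [ 9.99999832e-01 -4.07348575e-04 -4.11864957e-04  6.77168685e-04]
 [ 2.77651630e-04 -2.86957410e-01  9.57943301e-01 -1.27664440e-01]
 [ 0.00000000e+00  0.00000000e+00  0.00000000e+00  1.00000000e+00]] 336.81987976210723 324.45640931561127 194.39965032898056 [ 0.34545919  0.5646741  -0.31877444]
```

View pics/w1.png

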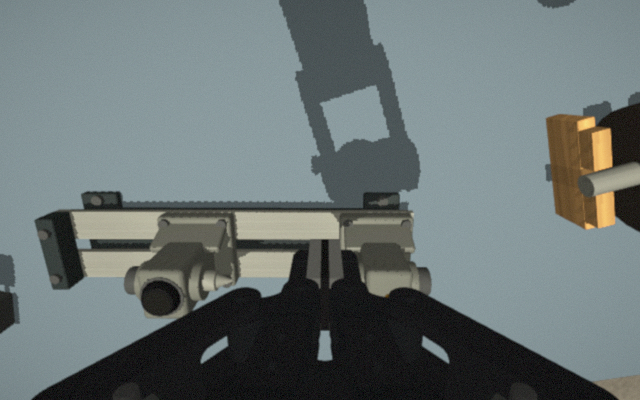

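The wrist view shows the button at about (160,298), the upper way's edge running near y≈210 from x=75 to 340, and the end stop at (57,250). Next I'll measure the button and the axis direction.

```bash
cat >> h.py <<'E'
from scipy.spatial.transform import Rotation as Ro
def wr(w):
    q=w["q"];T=np.eye(4);T[:3,:3]=Ro.from_quat([*q[1:],q[0]]).as_matrix();T[:3,3]=w["p"]
    C=np.linalg.inv(T@w["mount"]);return dict(w,R=C[:3,:3],t=C[:3,3])
E
python3 - <<'E'
from h import *
W=wr(dict(np.load("w1.npz")));S=dict(np.load("scene0.npz"));D=dict(np.load("side0.npz"))
b=dark(W,160,298,24,40);print(b)
bw=b[0][1] if b else (160,298)
for P,n in((S,(314.7,234.0)),(D,(347.5,201))): print(tri(W,bw,P,n))
print("plane",plane(W,*bw,.1755), plane(S,314.7,234,.1755))
g=W["image"].min(2).astype(int)
# way edges: bright transitions along columns
for nm,r0,r1 in(("top",203,225),("low",262,290)):
    P=[]
    for c in list(range(80,150,4))+list(range(245,300,4)):
        m=np.where(g[r0:r1,c]>150)[0]
        if len(m): P.append(plane(W,c,(m[0] if nm=="top" else m[-1])+r0,.05))
    P=np.array(P)[:,:2];v=cv2.fitLine(P.astype(np.float32),cv2.DIST_HUBER,0,.001,.001).ravel();print(nm,len(P),v,np.degrees(np.arctan2(v[1],v[0])))
y=W["R"].T@W["mount"][:3,:3].T[:,1] if 0 else Ro.from_quat([*W["q"][1:],W["q"][0]]).as_matrix();print(np.round(y,4))
for u,v in((66,212),(77,285)): print("stop inner top",plane(W,u,v,.08))
E
```

```text
[([142, 281, 38, 34, 892], [160.7, 297.0]), ([175, 317, 9, 5, 26], [180.1, 319.8])]
(array([ 0.56548723, -0.04811874,  0.16467706]), np.float64(0.001032450341394812))
(array([ 0.56872627, -0.05048376,  0.16277178]), np.float64(0.004585734816248048))
plane [ 0.55922223 -0.04107926  0.1755    ] [ 0.5696109  -0.05234759  0.1755    ]
top 32 [ 0.19528912  0.98074573  0.50111634 -0.13336901] 78.73838
low 26 [ 0.20567873  0.9786196   0.59726185 -0.10626226] 78.13076
[[-9.807e-01  1.955e-01 -1.000e-03]
 [ 1.955e-01  9.807e-01 -1.700e-03]
 [ 6.000e-04 -1.800e-03 -1.000e+00]]
stop inner top [ 0.48013236 -0.17707077  0.08      ]
stop inner top [ 0.5739781  -0.20353778  0.08      ]
```

>>> play_rows([
  [-23.4, -31.8, 0, 0, 0, 0],
  [-23.4, -31.8, 0, 0, 0, 0],
  [-23.4, -31.8, 0, 0, 0, 0],
  [-23.4, -31.8, 0, 0, 0, 0],
  [-23.4, -31.8, 0, 0, 0, 0],
])

```text
time: 1.87
tool_pos: [0.5636, -0.043, 0.3249]
tool_rot: [-0.0, 0.095, 0.995, 0.0]
contact_force: [0.3, 1.3, 0.3]
gripper_width: -0.001
grasp_force: 0.0
```

>>> play_rows([
  [0, 0, 35, 0, 0, 0],
  [0, 0, 35, 0, 0, 0],
  [0, 0, 25, 0, 0, 0],
  [0, 0, 15, 0, 0, 0],
  [0, 0, 0, 0, 0, 0],
])

```text
time: 2.28
tool_pos: [0.5604, -0.0409, 0.2096]
tool_rot: [-0.005, 0.095, 0.995, 0.001]
contact_force: [-0.9, -0.1, 0.0]
gripper_width: 0.001
grasp_force: 0.0
```

Run:
```python
from plant import manip, imaging
import cv2,numpy as np
o=np.zeros((600,800,3),np.uint8)
s=manip.state();print(s["tool_pos"],s["tool_rot"],s["time"],s["contact_force"])
f=imaging.grab_frame("wrist");np.savez("w2.npz",p=s["tool_pos"],q=s["tool_rot"],**f);o[:280,:448]=cv2.resize(f["image"],(448,280))
a=imaging.grab_frame("scene");o[290:590,:400]=cv2.resize(a["image"][180:280,250:383],(400,300),interpolation=2)
b=imaging.grab_frame("side");o[290:590,405:795]=cv2.resize(b["image"][150:250,280:410],(390,300),interpolation=2)
cv2.imwrite("pics/w2.png",o[:,:,::-1])
```

```text
[ 0.56040139 -0.04092667  0.20955769] [-4.86808352e-03  9.49402484e-02  9.95470851e-01  6.60328908e-04] 2.2833 [-0.85453401 -0.07619943  0.02709711]
```

View pics/w2.png

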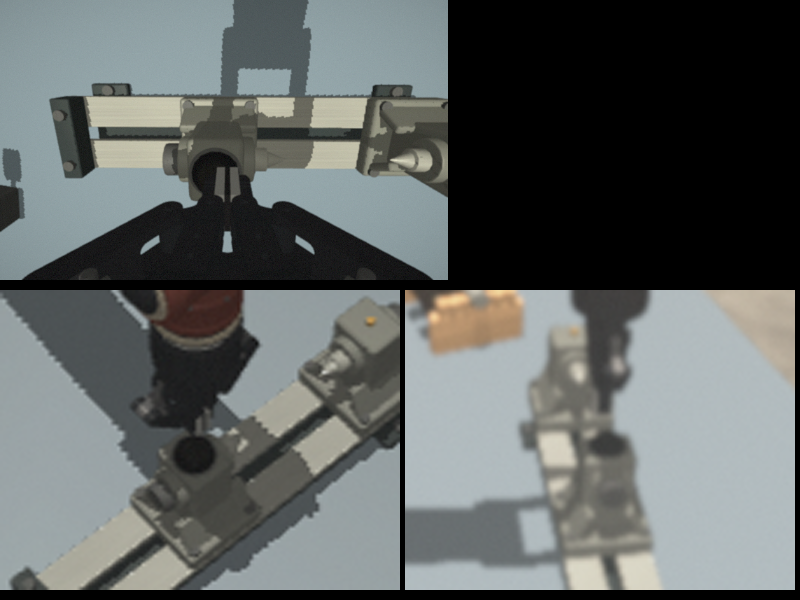

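The wrist panel puts the button centre at about (307,245) in full-image pixels, slightly to the -y side of the fingertips at (326,240). Next I'll compute the offset.

Run:
```python
from h import *
W=wr(dict(np.load("w2.npz")));W1=wr(dict(np.load("w1.npz")));S=dict(np.load("scene0.npz"))
g=W["image"].max(2)
for r in(222,228,234): print(r,g[r,262:350:2].tolist())
m=(g<45).astype(np.uint8);c=(307,245)
R=Ro.from_quat([*W["q"][1:],W["q"][0]]).as_matrix()
for u in (300,305,310):
  for v in(240,248):
    p=plane(W,u,v,.1755);print(u,v,p.round(4),"tool",((p-W["p"])@R*1e3).round(1))
print("tri w1",tri(W,(306,245),W1,(160.7,297)))
tip=W["p"]+R@[0,0,.014];X=W["R"]@tip+W["t"];print("tip px",X[:2]/X[2]*W["fx"]+[W["cx"],W["cy"]],tip)
```

```text
222 [88, 89, 86, 75, 79, 83, 81, 85, 79, 58, 57, 56, 45, 21, 21, 15, 12, 7, 22, 9, 13, 10, 14, 27, 15, 12, 18, 18, 27, 23, 15, 5, 28, 47, 58, 56, 57, 78, 84, 83, 82, 78, 78, 71]
228 [94, 92, 91, 69, 78, 79, 72, 60, 57, 53, 27, 14, 22, 9, 16, 22, 18, 16, 28, 21, 18, 23, 15, 24, 22, 30, 15, 16, 15, 16, 16, 20, 21, 24, 15, 29, 49, 57, 58, 69, 83, 81, 74, 78]
234 [89, 91, 89, 72, 80, 63, 62, 53, 15, 18, 20, 19, 15, 29, 18, 25, 14, 24, 31, 17, 20, 22, 27, 20, 25, 20, 28, 20, 17, 17, 25, 15, 17, 24, 23, 21, 0, 22, 43, 59, 66, 78, 75, 78]
300 240 [ 0.5584 -0.0529  0.1755] tool [ -0.7 -12.2  34. ]
300 248 [ 0.5629 -0.0539  0.1755] tool [ -5.2 -12.3  34. ]
305 240 [ 0.5589 -0.0504  0.1755] tool [-0.7 -9.6 34. ]
305 248 [ 0.5634 -0.0513  0.1755] tool [-5.2 -9.7 34. ]
310 240 [ 0.5594 -0.0478  0.1755] tool [-0.7 -7.  34.1]
310 248 [ 0.5639 -0.0487  0.1755] tool [-5.2 -7.  34. ]
tri w1 (array([ 0.56911845, -0.05303842,  0.15796709]), np.float64(0.000712509501382441))
tip px [323.17641238 256.656223  ] [ 0.56026746 -0.04089532  0.19555836]
```

>>> play_rows([
  [-4, -8, 0, 0, 0, 0],
  [0, 0, 10, 0, 0, 0],
  [0, 0, 6, 0, 0, 0],
  [0, 0, 4, 0, 0, 0],
  [0, 0, 0, 0, 0, 0],
])

```text
time: 2.85
tool_pos: [0.565, -0.0506, 0.1937]
tool_rot: [-0.001, 0.095, 0.995, 0.0]
contact_force: [0.4, 0.0, 0.3]
gripper_width: 0.002
grasp_force: 0.0
```

>>> play_rows([
  [0, 0, 2, 0, 0, 0],
  [0, 0, 2, 0, 0, 0],
  [0, 0, 0, 0, 0, 0],
])

```text
time: 3.1
tool_pos: [0.5656, -0.0506, 0.1909]
tool_rot: [-0.0, 0.095, 0.995, 0.0]
contact_force: [0.1, 0.3, 0.1]
gripper_width: -0.003
grasp_force: 0.0
```

>>> play_rows([
  [1, 0, 3, 0, 0, 0],
  [1, 0, 3, 0, 0, 0],
  [0, 0, 0, 0, 0, 0],
])

```text
time: 3.35
tool_pos: [0.5646, -0.0505, 0.186]
tool_rot: [0.001, 0.095, 0.995, -0.0]
contact_force: [2.6, 0.3, 2.5]
gripper_width: 0.002
grasp_force: 1.5
```

>>> play_rows([
  [0, 0, 2, 0, 0, 0],
  [0, 0, 2, 0, 0, 0],
  [0, 0, 0, 0, 0, 0],
  [0, 0, 0, 0, 0, 0],
])

```text
time: 3.68
tool_pos: [0.5646, -0.0505, 0.182]
tool_rot: [0.001, 0.095, 0.995, -0.0]
contact_force: [3.7, -0.2, 3.9]
gripper_width: 0.003
grasp_force: 2.0
```

>>> play_rows([
  [0, 0, 2, 0, 0, 0],
  [0, 0, 0, 0, 0, 0],
  [0, 0, 0, 0, 0, 0],
])

```text
time: 3.93
tool_pos: [0.5647, -0.0505, 0.1815]
tool_rot: [0.001, 0.095, 0.995, -0.0]
contact_force: [0.6, 0.2, 10.6]
gripper_width: -0.0
grasp_force: 5.0
```

Bottomed out at 0.1815, which matches the expected height. I'll start sliding gently.

>>> play_rows([
  [0, -1, 1, 0, 0, 0],
  [0, -3, 0, 0, 0, 0],
  [0, -4, 0, 0, 0, 0],
  [0, -4, 0, 0, 0, 0],
  [0, -4, 0, 0, 0, 0],
])

```text
time: 4.35
tool_pos: [0.5617, -0.0659, 0.1814]
tool_rot: [0.001, 0.095, 0.995, 0.0]
contact_force: [-1.3, 2.2, 13.9]
gripper_width: -0.004
grasp_force: 6.9
```

>>> play_rows([
  [0, -4, 0, 0, 0, 0],
  [0, -4, 0, 0, 0, 0],
  [0, -4, 0, 0, 0, 0],
  [0, -4, 0, 0, 0, 0],
  [0, -4, 0, 0, 0, 0],
])

```text
time: 4.77
tool_pos: [0.5578, -0.0856, 0.1814]
tool_rot: [0.001, 0.095, 0.995, 0.0]
contact_force: [-1.3, 2.0, 14.2]
gripper_width: 0.003
grasp_force: 7.1
```

Run:
```python
from plant import manip, imaging
import cv2,numpy as np
o=np.zeros((600,800,3),np.uint8)
s=manip.state();print(s["tool_pos"],s["time"],s["contact_force"])
f=imaging.grab_frame("wrist");np.savez("w3.npz",p=s["tool_pos"],q=s["tool_rot"],**f);o[:280,:448]=cv2.resize(f["image"],(448,280))
a=imaging.grab_frame("scene");o[290:590,:400]=cv2.resize(a["image"][200:300,250:383],(400,300),interpolation=2)
b=imaging.grab_frame("side");o[290:590,405:795]=cv2.resize(b["image"][180:280,280:410],(390,300),interpolation=2)
cv2.imwrite("pics/w3.png",o[:,:,::-1])
```

```text
[ 0.55783149 -0.08561513  0.18139431] 4.7667 [-1.31962014  1.96554616 14.1984824 ]
```

View pics/w3.png

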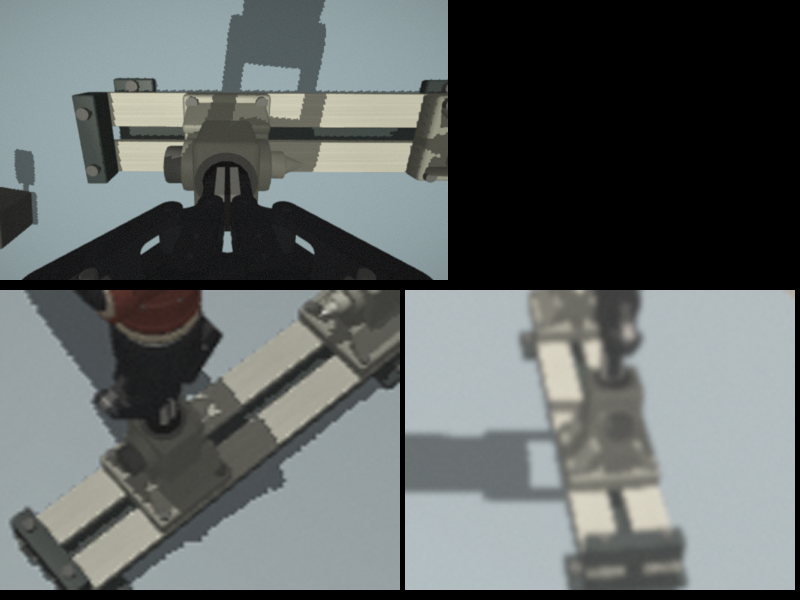

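The tailstock follows, with the button centred under the tips. About 72–77 mm is left to the stop.

>>> play_rows([
  [0, -4, 0, 0, 0, 0],
  [0, -5, 0, 0, 0, 0],
  [0, -6, 0, 0, 0, 0],
  [0, -6, 0, 0, 0, 0],
  [0, -6, 0, 0, 0, 0],
])

```text
time: 5.33
tool_pos: [0.5526, -0.1122, 0.1814]
tool_rot: [0.001, 0.095, 0.995, 0.0]
contact_force: [-1.2, 2.0, 15.1]
gripper_width: -0.0
grasp_force: 7.2
```

>>> play_rows([
  [0, -6, 0, 0, 0, 0],
  [0, -6, 0, 0, 0, 0],
  [0, -6, 0, 0, 0, 0],
  [0, -5, 0, 0, 0, 0],
  [0, -4, 0, 0, 0, 0],
])

```text
time: 5.75
tool_pos: [0.5474, -0.139, 0.1814]
tool_rot: [0.001, 0.095, 0.995, 0.0]
contact_force: [-2.3, 2.7, 14.3]
gripper_width: -0.001
grasp_force: 7.3
```

>>> play_rows([
  [0, -3, 0, 0, 0, 0],
  [0, -3, 0, 0, 0, 0],
  [0, -2, 0, 0, 0, 0],
  [0, -1, 0, 0, 0, 0],
])

```text
time: 6.08
tool_pos: [0.5457, -0.1478, 0.1814]
tool_rot: [0.001, 0.095, 0.995, -0.0]
contact_force: [-1.4, 1.8, 14.8]
gripper_width: 0.002
grasp_force: 7.4
```

Run:
```python
from plant import manip, imaging
import cv2,numpy as np
o=np.zeros((600,800,3),np.uint8)
s=manip.state();print(s["tool_pos"],s["time"],s["contact_force"])
f=imaging.grab_frame("wrist");np.savez("w4.npz",p=s["tool_pos"],q=s["tool_rot"],**f);o[:280,:448]=cv2.resize(f["image"],(448,280))
a=imaging.grab_frame("scene");o[290:590,:400]=cv2.resize(a["image"][220:320,235:368],(400,300),interpolation=2)
b=imaging.grab_frame("side");o[290:590,405:795]=cv2.resize(b["image"][190:290,280:410],(390,300),interpolation=2)
cv2.imwrite("pics/w4.png",o[:,:,::-1])
```

```text
[ 0.54565367 -0.14776135  0.18143393] 6.0833 [-1.44610391  1.83653811 14.75317448]
```

View pics/w4.png

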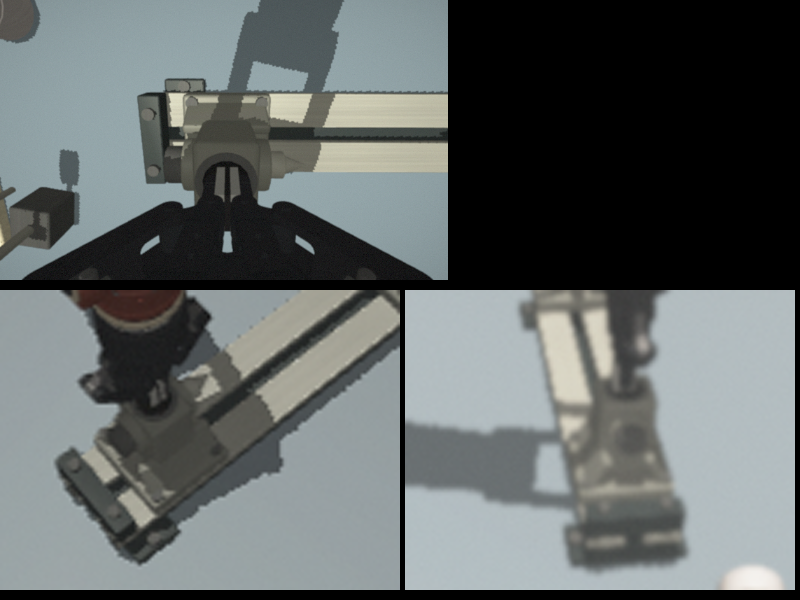

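Still following. The gap to the stop is about 15 mm and the gauge is well clear. I'll creep in until the force rises.

>>> play_rows([
  [0, -3, 0, 0, 0, 0],
  [0, -3, 0, 0, 0, 0],
  [0, -2, 0, 0, 0, 0],
  [0, -1, 0, 0, 0, 0],
  [0, -1, 0, 0, 0, 0],
])

```text
time: 6.65
tool_pos: [0.5437, -0.1574, 0.1814]
tool_rot: [0.001, 0.095, 0.995, 0.0]
contact_force: [-2.6, 1.7, 14.8]
gripper_width: 0.002
grasp_force: 7.4
```

>>> play_rows([
  [0, -1, 0, 0, 0, 0],
  [0, -1, 0, 0, 0, 0],
  [0, -1, 0, 0, 0, 0],
  [0, -1, 0, 0, 0, 0],
  [0, 0, 0, 0, 0, 0],
])

```text
time: 7.07
tool_pos: [0.5429, -0.1615, 0.1814]
tool_rot: [0.001, 0.095, 0.995, -0.0]
contact_force: [-2.5, 1.3, 15.5]
gripper_width: -0.0
grasp_force: 7.4
```

>>> play_rows([
  [0, -1, 0, 0, 0, 0],
  [0, -1, 0, 0, 0, 0],
  [0, -1, 0, 0, 0, 0],
  [0, 0, 0, 0, 0, 0],
])

```text
time: 7.4
tool_pos: [0.5423, -0.1644, 0.1814]
tool_rot: [0.001, 0.095, 0.995, -0.0]
contact_force: [-3.2, 0.8, 15.4]
gripper_width: -0.003
grasp_force: 7.4
```

>>> play_rows([
  [0, -1, 0, 0, 0, 0],
  [0, -1, 0, 0, 0, 0],
  [0, 0, 0, 0, 0, 0],
])

```text
time: 7.65
tool_pos: [0.542, -0.1664, 0.1814]
tool_rot: [0.001, 0.095, 0.995, -0.0]
contact_force: [-3.1, 1.8, 14.7]
gripper_width: 0.003
grasp_force: 7.4
```

>>> play_rows([
  [0, -1, 0, 0, 0, 0],
  [0, -1, 0, 0, 0, 0],
  [0, 0, 0, 0, 0, 0],
])

```text
time: 7.9
tool_pos: [0.5416, -0.1681, 0.1814]
tool_rot: [0.001, 0.095, 0.995, 0.0]
contact_force: [-2.5, 2.6, 15.3]
gripper_width: -0.001
grasp_force: 7.5
```

Run:
```python
from plant import manip, imaging
import cv2,numpy as np
s=manip.state();print(s["tool_pos"],s["time"],s["contact_force"])
f=imaging.grab_frame("wrist");np.savez("w5.npz",p=s["tool_pos"],q=s["tool_rot"],**f)
cv2.imwrite("pics/w5.png",cv2.resize(f["image"][100:320,150:450],None,fx=2.6,fy=2.6,interpolation=2)[:,:,::-1])
```

```text
[ 0.54162029 -0.16806848  0.18139595] 7.9 [-2.45396639  2.56602979 15.3420827 ]
```

View pics/w5.png

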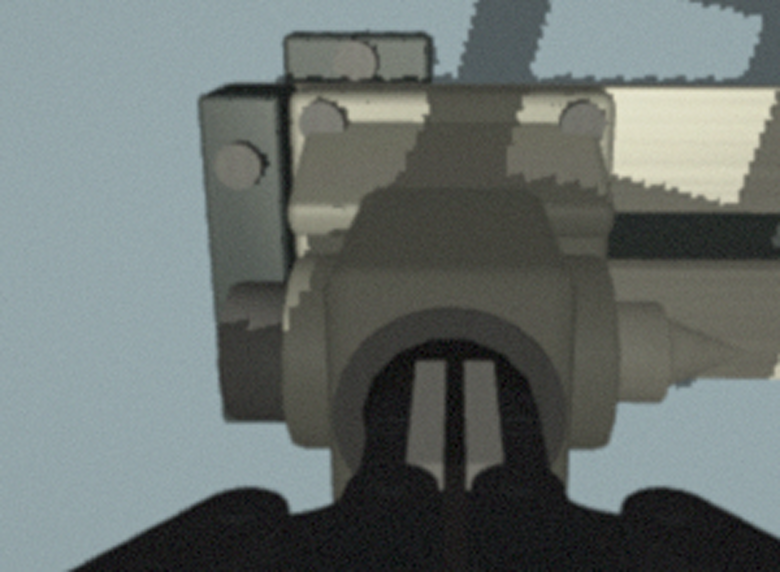

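The foot's edge (crop x≈292) is practically at the stop's face (≈290). I'll creep on until the reaction confirms contact.

>>> play_rows([
  [0, -1, 0, 0, 0, 0],
  [0, -1, 0, 0, 0, 0],
  [0, 0, 0, 0, 0, 0],
])

```text
time: 8.2
tool_pos: [0.5416, -0.1684, 0.1814]
tool_rot: [0.001, 0.095, 0.995, 0.002]
contact_force: [-1.3, 7.8, 17.0]
gripper_width: -0.001
grasp_force: 7.9
```

>>> play_rows([
  [0, -1, 0, 0, 0, 0],
  [0, 0, 0, 0, 0, 0],
])

```text
time: 8.37
tool_pos: [0.5416, -0.1685, 0.1814]
tool_rot: [0.001, 0.095, 0.996, 0.003]
contact_force: [-0.7, 9.9, 16.7]
gripper_width: 0.007
grasp_force: 8.1
```

The stop is confirmed: travel has halted and the push force is rising. Now I'll lift straight up, slowly, so the button springs back.

>>> play_rows([
  [0, 1, -2, 0, 0, 0],
  [0, 0, -2, 0, 0, 0],
  [0, 0, -3, 0, 0, 0],
  [0, 0, -3, 0, 0, 0],
  [0, 0, -3, 0, 0, 0],
])

```text
time: 8.78
tool_pos: [0.5399, -0.1701, 0.1906]
tool_rot: [-0.001, 0.095, 0.995, 0.0]
contact_force: [-0.4, 0.3, -0.5]
gripper_width: -0.001
grasp_force: 0.0
```

>>> play_rows([
  [0, 0, -5, 0, 0, 0],
  [0, 0, -10, 0, 0, 0],
  [0, 0, -30, 0, 0, 0],
  [0, 0, -35, 0, 0, 0],
  [0, 0, -35, 0, 0, 0],
])

```text
time: 9.2
tool_pos: [0.5397, -0.1702, 0.3067]
tool_rot: [-0.002, 0.095, 0.995, 0.0]
contact_force: [2.5, 0.2, 0.1]
gripper_width: -0.002
grasp_force: 0.0
```

>>> play_rows([
  [35, 0, 0, 0, 0, 0],
  [35, 0, 0, 0, 0, 0],
  [30, 0, 0, 0, 0, 0],
  [0, 0, 0, 0, 0, 0],
  [0, 0, 0, 0, 0, 0],
])

```text
time: 9.62
tool_pos: [0.4416, -0.1513, 0.3067]
tool_rot: [0.0, 0.095, 0.995, -0.0]
contact_force: [0.7, 0.4, -0.7]
gripper_width: 0.001
grasp_force: 0.0
```

Run:
```python
from plant import manip, imaging
import cv2,numpy as np
from h import *
o=np.zeros((600,800,3),np.uint8)
s=manip.state();print(s["tool_pos"],s["time"],s["contact_force"])
a=imaging.grab_frame("scene");b=imaging.grab_frame("side")
f=imaging.grab_frame("wrist");o[:280,:448]=cv2.resize(f["image"],(448,280))
o[290:590,:400]=cv2.resize(a["image"][220:320,235:368],(400,300),interpolation=2)
o[290:590,405:795]=cv2.resize(b["image"][190:290,280:410],(390,300),interpolation=2)
o[:280,455:795]=cv2.resize(a["image"][60:400,150:490],(340,280))
cv2.imwrite("pics/w6.png",o[:,:,::-1])
```

```text
[ 0.44155147 -0.15129617  0.30668648] 9.6167 [ 0.66214275  0.43942346 -0.69551687]
```

View pics/w6.png

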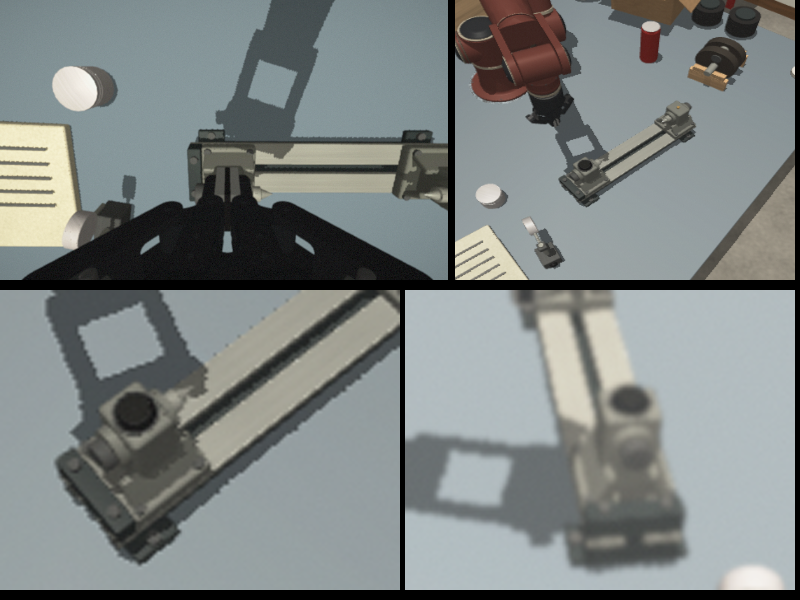

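The tailstock's foot rests against the end stop and the button is up. The bystanders haven't moved and the arm is clear.

```bash
python3 -c "
from plant import manip
print(manip.job_done())"
```

```text
the job is handed in; nothing more can be done
None
```

I pushed the tailstock to the end stop by its lock button alone and let the button spring back up to lock it; the arm is clear, the bystanders look untouched, and the job was handed in at about 10 s.

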